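# Make up two guest trays from the bathroom stock

### The job

Make up the two oak guest trays: the long tray is the dressing kit and gets the wooden comb in its long well and the yellow egg cup (for earrings) in its round well; the short tray is the washing kit and gets the rectangular travel tin in its rectangular well and the small pump bottle in its round well. Everything must sit flat in its own well, right way up; set the glass bottle and the ceramic cup down rather than dropping them, and never lay them over. The round tin and the soap bar are for another room: leave them where they are.

Things in the scene. Friction and masses are not known exactly. Their poses are not given: they have to be found in the camera images.
- comb: Dark wooden comb lying flat, 130 mm long (its x), 38 mm wide (its y; spine at +y, teeth towards -y), 11 mm thick, about 35 g. Origin at the centre of its underside. Solid enough to be pinched across its 38 mm width at the middle; pinch its upper half, since in its well only 5 mm of it stands above the tray's top.
- egg_cup: Yellow ceramic egg cup, 66 mm high, standing on a 44 mm wide foot; narrow stem, then a bowl with an upright outside wall 50 mm in diameter from 41 mm up to the rim at 66 mm (grip there). About 70 g. Origin at the centre of its underside, z up.
- travel_tin: Closed rectangular aluminium travel tin, 80 mm (its x) by 52 mm (its y) by 30 mm high, about 90 g. Grip across the 52 mm. Origin at the centre of its underside, z up.
- pump_bottle: Small amber glass bottle with steel pump, 220 g: body 54 mm wide up to 70 mm, collar and pump head above, 106 mm high in all. The spout points along its +x at 101 mm height and reaches 40 mm from the axis, so grip the glass with the fingers closing along its y, TCP about 68 mm above its underside (origin, centre). A far bigger one at the table's back is not used.
- long_tray: The longer oak board, fixed on the table: 260 mm (its x) by 94 mm (y), top 18 mm above the table, two cork-lined wells 6 mm deep (floors 12 mm above the table). Origin: centre of its underside. Rectangular well 154 mm (x) by 62 mm (y) centred at x = -41 mm, y = 0; round well 70 mm in diameter at x = +83 mm, y = 0. Left or right of the stock.
- short_tray: The shorter oak board, fixed on the table: 218 mm (its x) by 102 mm (y), top 18 mm above the table, two cork-lined wells 6 mm deep (floors 12 mm above the table). Origin: centre of its underside. Rectangular well 104 mm (x) by 76 mm (y) centred at x = -45 mm, y = 0; round well 78 mm in diameter at x = +58 mm, y = 0. On the other side of the stock from the long tray.
- round_tin: Flat round aluminium tin, 72 mm in diameter, 23 mm high, loose, standing among the stock. Not wanted: leave it. Origin at the centre of its underside.
- soap_bar: Cream-coloured bar of soap with half-round ends, 88 (its x) by 50 mm, 28 mm high, loose, among the stock. Not wanted: leave it. Origin at the centre of its underside.
There are look-alikes about, which are no part of the job. Several things look just like the comb: the one meant starts farthest from the robot's base.

How it is judged:
By the outcome, as a careful person would: the job done as asked, in the order asked, and still so for the second after the job is handed in, with the robot touching nothing.
It also fails if it takes over 112 s, if anything falls off the work surface, if the arm or the gripper's body presses on something with over 40 N, if the wrist force passes 120 N, or if a joint passes its speed limit or range.

### The arm

A 7-joint arm with a two-finger parallel gripper is mounted at the origin on the work surface. World frame = base frame: x ahead of the robot, y to its left, z up, the work surface at z = 0. Lengths are in mm, angles in rad, forces in N, time in s.
With the tool pointing down it reaches from about 350 to 900 mm from the base axis. Payload 7.2 kg.
Tool frame: the origin (TCP) lies between the finger pads, 19 mm behind the fingertips; this is the grasp point; z points along the fingers, y is the line along which they close (so a half turn about z gives the same grasp; the last joint's range is limited). The gripper opens to 85 mm and grips with 20 to 120 N. Pads are 22 mm wide; open, the fingers measure 114 mm over their backs; the gripper's body (76 mm by 85 mm) begins 54 mm behind the grasp point. The pads swing forward as they close: fully open they stand 13 mm farther back than shut.
Start: joints at [-1.327, 0.411, -0.013, 1.596, 0.006, 1.134, -0.082], TCP at [191.742, 594.864, 249.997] pointing down, gripper open.
Joint ranges: [-2.95, 2.95], [-0.29, 1.99], [-1.47, 1.44], [0.14, 2.54], [-1.03, 4.17], [0.13, 1.85], [-2.86, 2.86]. Speed limits (rad/s): [2.39, 2.39, 3.01, 3.01, 3.14, 3.14, 3.14].

### API

Orientations are given as a rotation vector (axis times angle).
In Python, from rig import arm gives the robot as it stands.
- The arm moves only by the shell command python3 -m crank 'ROWS' [FORCE]. ROWS is JSON, a list of rows, each a list of 3 entries, a list of its own where there are three numbers: the turn, a rotation vector about the tool's x, y, z in rad, then the shift along the tool's x, y, z in m, then the finger opening in m, from 0 to 0.0854. A call has 1 to 10 rows; each row is the pose to reach, as a shift and turn from the pose commanded when the call began, along the tool's axes at that moment; what a row does not reach only later rows make up. A row lasts 1/8 s, in which the tool goes at most 62.5 mm and 10.7 degrees, less where a joint would pass 70% of its speed; a pose out of reach is approached as far as the arm can. A call with a gripper value outside its range is refused whole. The fingers move at their own pace and stop on an object; FORCE is the grip in N (left out, the last holds). Time passes only in rows, so rows that repeat a pose let the fingers close. It gives the time, the measured TCP pose, the force, the opening and the grip force at its end, in the units of the state.
- arm.get_obs(): the state, without advancing time (a new reading comes with each control period).
- arm.get_image(name): name is "side" or "top" or "wrist"; returns the picture (384x512x3 uint8, red, green, blue); there is no depth.
- arm.camera_params(name): a dict with "K" (3x3 intrinsics, pixels), "extrinsics" (4x4, takes a point from world to camera coordinates); the wrist camera has in their place "mount" (4x4, takes a point from camera to tool coordinates, whose origin is the TCP and whose axes are the flange's). Camera axes: x right, y up, looking along -z (the intrinsics and any distortion apply to the point x, -y, -z); pixel columns grow to the right and rows downward; lengths in mm; the calibration is good to about 2 mm. A picture is of the moment at which its call begins: read the wrist's pose just before it. camera_params takes no time and is no camera call.
- arm.finish_job(): hands the job in; it is judged then, once.
The state is a dict: "t": time; "joints": joint angles; "qvel": joint speeds; "effort": joint torques, N m; "tcp_pos": TCP position; "ee_rot": TCP orientation; "contact_force": force on the tool from outside, world axes, zero at the start; "ft_torque": the same for the moment, N m; "width": opening from 0.0 (shut) to 1.0 (fully open); "finger_force": force on a finger pad.
Only numpy, scipy, OpenCV 4.12 (cv2) and the standard library are available. Lean on these libraries where they do the work, as an engineer would, in place of code of your own. Each camera call takes 0.05 s, during which the arm holds its last target. There are 200 camera calls.

## Working session

There is one attempt and no reset: what is moved stays moved. The work goes in short steps, Python scripts to look and compute and a shell command to move; the robot and the scene stay as the last step left them, time stands still between calls to the robot, and variables do not carry over. Pictures are saved under pics/ and viewed, at most 14 in all, crops included, and the job is handed in when it is done.

```bash
ls; mkdir -p pics
cat > h.py <<'E'
import numpy as np,cv2
from scipy.spatial.transform import Rotation as R
from rig import arm
def snap(n,f):
    o=arm.get_obs(); im=arm.get_image(n); cv2.imwrite('pics/'+f+'.png',im[:,:,::-1]); np.save('pics/'+f+'.npy',np.r_[o['tcp_pos'],o['ee_rot']]); return o
def cam(n,f=None):
    p=arm.camera_params(n); K=np.array(p['K'])
    if n=='wrist':
        s=np.load('pics/'+f+'.npy'); T=np.eye(4);T[:3,:3]=R.from_rotvec(s[3:]).as_matrix();T[:3,3]=s[:3]
        C=T@np.array(p['mount'])
    else: C=np.linalg.inv(np.array(p['extrinsics']))
    return K,C,np.array(p.get('distortion',p.get('dist',np.zeros(5))),float)
def ray(n,px,f=None):
    K,C,d=cam(n,f); u=cv2.undistortPoints(np.array(px,float).reshape(-1,1,2),K,d).reshape(-1,2)
    v=np.c_[u[:,0],-u[:,1],-np.ones(len(u))]@C[:3,:3].T
    return C[:3,3],v
def onz(n,px,z,f=None):
    o,v=ray(n,px,f); return o+v*((z-o[2])/v[:,2])[:,None]
def tri(rs):
    A=np.zeros((3,3));b=np.zeros(3)
    for o,v in rs:
        v=v.ravel()/np.linalg.norm(v);P=np.eye(3)-np.outer(v,v);A+=P;b+=P@o
    x=np.linalg.solve(A,b); return x,[np.linalg.norm(np.cross(x-o,v.ravel()/np.linalg.norm(v))) for o,v in rs]
def proj(n,X,f=None):
    K,C,d=cam(n,f); p=(np.atleast_2d(X)-C[:3,3])@C[:3,:3]; q=np.c_[p[:,0],-p[:,1],-p[:,2]]
    return cv2.projectPoints(q,np.zeros(3),np.zeros(3),K,d)[0].reshape(-1,2)
E
python3 - <<'E'
from h import *
for n in ['top','side','wrist']:
    o=snap(n,n+'0'); p=arm.camera_params(n); print(n,{k:np.round(v,3).tolist() if not isinstance(v,str) else v for k,v in p.items()})
print(o)
E
```

```text
pics
top {'K': [[415.018, 0.0, 259.77], [0.0, 415.018, 191.135], [0.0, 0.0, 1.0]], 'extrinsics': [[-0.025, -1.0, 0.003, 23.593], [0.992, -0.024, 0.124, -452.504], [-0.124, 0.006, 0.992, -1091.5], [0.0, 0.0, 0.0, 1.0]]}
side {'K': [[428.027, 0.0, 255.975], [0.0, 428.027, 194.133], [0.0, 0.0, 1.0]], 'extrinsics': [[-0.994, -0.105, 0.01, 463.571], [0.073, -0.621, 0.781, -57.396], [-0.076, 0.777, 0.625, -1037.842], [0.0, 0.0, 0.0, 1.0]]}
wrist {'K': [[329.521, 0.0, 255.858], [0.0, 329.521, 192.532], [0.0, 0.0, 1.0]], 'mount': [[0.0, 0.949, 0.316, 81.815], [1.0, -0.0, -0.0, 0.507], [0.0, 0.316, -0.949, -124.438], [0.0, 0.0, 0.0, 1.0]]}
{'t': 0.1, 'joints': array([-1.32719514,  0.41183264, -0.01270367,  1.59693926,  0.00558787,
        1.13431208, -0.08225236]), 'qvel': array([ 0.00040215, -0.00262125, -0.00010853, -0.0017304 ,  0.00032188,
        0.00069245, -0.00114658]), 'effort': array([ 3.48569629e-03, -6.01830268e+01,  6.84572048e-01, -3.00087011e+01,
        1.39309125e-02,  6.54618692e-03,  1.00031062e-05]), 'tcp_pos': array([191.64181384, 594.45980284, 249.23789095]), 'ee_rot': array([-4.87837711e-01, -3.10335091e+00,  2.27744473e-03]), 'contact_force': array([0.73799056, 0.22330646, 0.26980626]), 'ft_torque': array([ 0.04504235, -0.00382926, -0.02438497]), 'finger_force': 0.0, 'width': 0.9990763688302409}
```

View pics/top0.png

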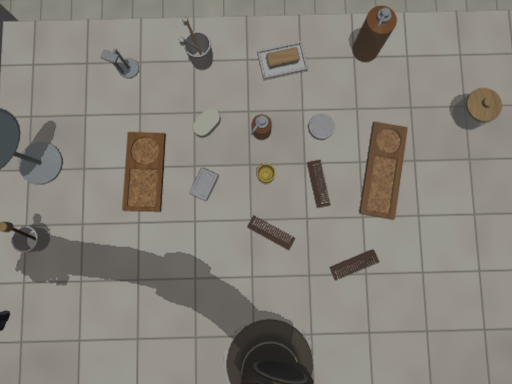

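View pics/side0.png

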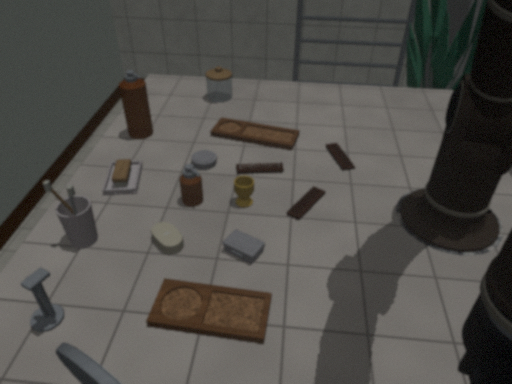

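The top view shows the short tray at (145,172) and the long tray at (384,170). Also there: egg cup (265,174), small pump (262,126), travel tin (204,184), and combs at (319,183), (271,232) and (355,264). The base is near (270,360), so the comb at (319,183) is the farthest. The side view shows the same layout.

Run:
```python
from h import *
t=cv2.imread('pics/top0.png');s=cv2.imread('pics/side0.png')
a=cv2.resize(t[95:290,120:420],None,fx=2.66,fy=2.66,interpolation=3)
b=cv2.resize(s[110:350,140:380],None,fx=2.5,fy=2.5,interpolation=3)
cv2.imwrite('pics/ta.png',a);cv2.imwrite('pics/sb.png',b)
hsv=cv2.cvtColor(t,cv2.COLOR_BGR2HSV);g=cv2.cvtColor(t,cv2.COLOR_BGR2GRAY)
def rect(m,c,name,z,r):
    m=m.astype(np.uint8)*255; mm=np.zeros_like(m);cv2.circle(mm,c,r,255,-1);m&=mm
    m=cv2.morphologyEx(m,cv2.MORPH_CLOSE,np.ones((5,5)))
    k=max(cv2.findContours(m,0,2)[0],key=cv2.contourArea)
    # rectangle in world metres: project contour to plane
    W=onz('top',k.reshape(-1,2),z)[:,:2].astype(np.float32)
    (cx,cy),(w,h),an=cv2.minAreaRect(W); 
    if w<h:w,h,an=h,w,an+90
    print(name,'c',np.round([cx,cy],1),'size',round(w,1),round(h,1),'yaw',round(an,1),'px',cv2.minAreaRect(k)[0])
sat=hsv[...,1]; 
wood=(sat>70)
rect(wood,(145,172),'short',18,48);rect(wood,(384,170),'long',18,58)
for c in [(319,183),(271,232),(355,264)]: rect((g<100),c,'comb',11,30)
rect((sat>110),(265,174),'egg',66,12)
rect((sat>70)&(g<120),(262,126),'pump',70,16)
print(hsv[184,204],hsv[195,225],hsv[126,322],hsv[150,240],hsv[123,206])
```

```text
short c [518.  328.2] size 217.3 104.6 yaw 176.8 px (143.5677032470703, 171.38290405273438)
long c [ 506.1 -328.7] size 259.5 94.9 yaw 168.3 px (383.4300231933594, 169.989990234375)
comb c [ 473.  -148.3] size 129.1 39.6 yaw 9.6 px (318.076416015625, 183.41592407226562)
comb c [343.1 -14.5] size 129.7 39.3 yaw 60.2 px (270.7635498046875, 232.01451110839844)
comb c [ 251.1 -235.1] size 131.0 40.2 yaw 110.7 px (353.81951904296875, 264.3668518066406)
egg c [494.5  -3.6] size 50.4 44.6 yaw 178.6 px (265.5, 173.5)
pump c [620.1   3.7] size 62.6 50.4 yaw 178.6 px (261.5, 126.5)
[110   6 139] [ 20  20 151] [120   2 134] [ 20  21 144] [ 36  23 155]
```

View pics/ta.png

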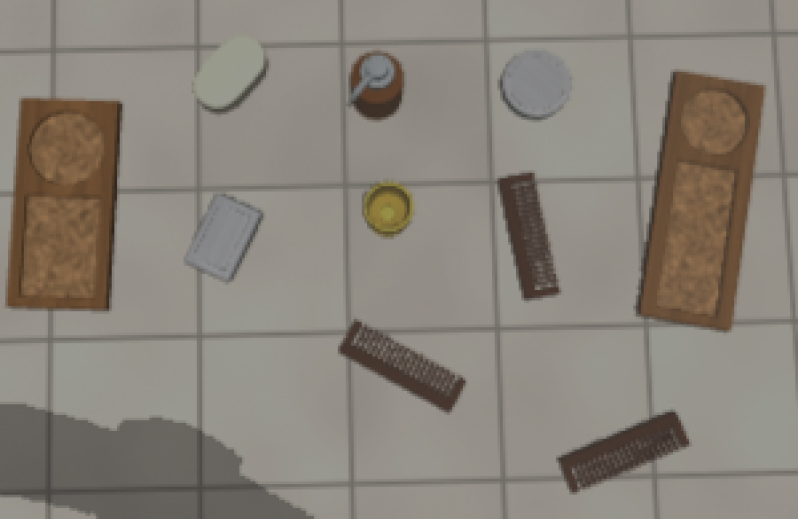

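View pics/sb.png

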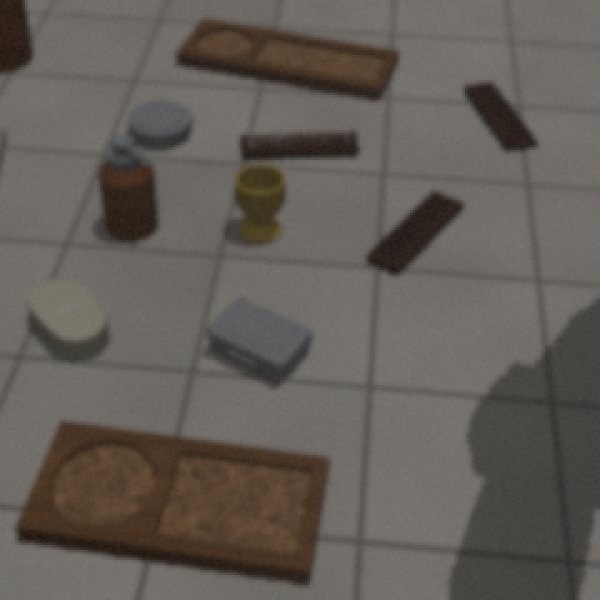

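The top crop shows both round wells at the far (+x) ends. The comb meant is at crop (528,236), and the pump head is at (378,66) with its spout tip at (350,103), pointing to -x/+y. The tin's top corners are (222,194), (262,210), (229,281) and (185,264). The side crop shows the egg cup rim at (260,178), the tin's top face around (260,333), and tray corners such as (63,424) and (329,460). Next I triangulate heights across the two views.

Run:
```python
from h import *
T=lambda p:np.array([120+(p[0]+.5)/2.66-.5,95+(p[1]+.5)/2.66-.5]); S=lambda p:np.array([140+(p[0]+.5)/2.5-.5,110+(p[1]+.5)/2.5-.5])
pts={'egg rim':((388,209),(260,180)),'tin far':((222,194),(240,299)),'tin -x-y':((262,210),(312,337)),
'tin c':((224,237),(260,333)),'pumphead':((377,66),(124,150)),'long+x+y':((676,72),(205,22)),'short+x-y':((121,103),(63,424)),'short-x-y':((109,309),(329,460)),'short well':((67,148),(104,484)),'long well':((714,122),(224,45)),'comb +x':((517,178),(242,143)),'comb c':((528,236),(300,144))}
for k,(a,b) in pts.items():
    x,e=tri([ray('top',T(a)),ray('side',S(b))]); print(k,x.round(1),np.round(e,1))
c=[(222,194),(262,210),(229,281),(185,264)]
W=onz('top',[T(p) for p in c],30)[:,:2]; print('tin',W.mean(0),cv2.minAreaRect(W.astype(np.float32)))
h,tip=onz('top',[T((377,66)),T((350,103))],101)[:,:2];print('pump',h,tip,np.linalg.norm(tip-h),np.degrees(np.arctan2(*(tip-h)[::-1])))
print('egg',onz('top',[T((388,209))],66))
for n,c,y,r in [('short',(518,328.2),-3.2,(-45,58)),('long',(506.1,-328.7),-11.7,(-41,83))]:
    y=np.radians(y)
    for q in r: print(n,q,np.round([c[0]+q*np.cos(y),c[1]+q*np.sin(y)],1))
print(onz('top',[T((67,148)),T((714,122)),T((62,247)),T((699,239))],12).round(1))
o=arm.get_obs();M=R.from_rotvec(o['ee_rot']).as_matrix();print(M.round(3))
```

```text
egg rim [496.4  -3.8  62.3] [0.8 0.8]
tin far [504.  160.1  60.3] [10.9 10.9]
tin -x-y [470.  129.7  -1.6] [38.2 38.2]
tin c [476.7 163.5  22.7] [0.7 0.7]
pumphead [629.6   3.6  93. ] [2.4 2.4]
long+x+y [ 611.8 -292.8   74.1] [12.3 12.3]
short+x-y [623.5 271.8   9.9] [0.3 0.3]
short-x-y [406.9 283.5   9.8] [0.9 0.9]
short well [576.1 327.3  11.9] [0.6 0.6]
long well [ 588.2 -349.2    8.8] [0.5 0.5]
comb +x [ 534.7 -140.3    8. ] [0.5 0.5]
comb c [ 472.4 -149.5    5.8] [0.8 0.8]
tin [476.28325888 161.97754326] ((476.4969787597656, 162.91876220703125), (47.891334533691406, 81.97371673583984), 64.5218276977539)
pump [629.66961908   3.91047804] [593.56225438  30.87687562] 45.06582278552819 143.24618038149416
egg [[495.03052094  -3.74064679  66.        ]]
short -45 [473.1 330.7]
short 58 [575.9 325. ]
long -41 [ 466.  -320.4]
long 83 [ 587.4 -345.5]
[[ 576.6  327.3   12. ]
 [ 587.9 -348.2   12. ]
 [ 472.7  331.5   12. ]
 [ 464.9 -324.9   12. ]]
[[-0.952  0.307 -0.   ]
 [ 0.307  0.952 -0.001]
 [-0.    -0.001 -1.   ]]
```

```bash
cat >> h.py <<'E'
def goal(x,y,z,phi):
    o=arm.get_obs();M=R.from_rotvec(o['ee_rot']).as_matrix()
    f=np.radians(phi);c,s=np.cos(f),np.sin(f)
    G=np.c_[[-s,c,0],[c,s,0],[0,0,-1]]
    print('t',o['t'],'turn',R.from_matrix(M.T@G).as_rotvec().round(3).tolist(),'shift',(M.T@(np.array([x,y,z])-o['tcp_pos'])/1000).round(4).tolist(),'j',o['joints'].round(2).tolist())
E
python3 -c "
from h import *
goal(473,-148,220,99.6)"
```

```text
t 0.15 turn [-0.001, -0.0, -0.479] shift [-0.4956, -0.6204, 0.0302] j [-1.33, 0.41, -0.01, 1.6, 0.01, 1.13, -0.08]
```

```bash
R='[[0,0,-0.479],[-0.496,-0.620,0.030],0.085]'; python3 -m crank '[[[0,0,-0.479],[-0.496,-0.620,0.030],0.085],[[0,0,-0.479],[-0.496,-0.620,0.030],0.085],[[0,0,-0.479],[-0.496,-0.620,0.030],0.085],[[0,0,-0.479],[-0.496,-0.620,0.030],0.085],[[0,0,-0.479],[-0.496,-0.620,0.030],0.085],[[0,0,-0.479],[-0.496,-0.620,0.030],0.085],[[0,0,-0.479],[-0.496,-0.620,0.030],0.085],[[0,0,-0.479],[-0.496,-0.620,0.030],0.085],[[0,0,-0.479],[-0.496,-0.620,0.030],0.085],[[0,0,-0.479],[-0.496,-0.620,0.030],0.085]]'; python3 -c "
from h import *
goal(473,-148,220,99.6)"
```

```text
t: 1.4
tcp_pos: [413.8, 9.1, 226.6]
ee_rot: [-0.263, 3.13, 0.001]
contact_force: [1.4, 1.2, -0.3]
width: 0.997
finger_force: 0.0
t 1.4 turn [0.0, 0.001, -0.0] shift [-0.0321, -0.1648, 0.0066] j [-0.49, 0.06, 0.37, 2.12, -0.03, 0.96, 1.63]
```

```bash
python3 -m crank '[[[0,0,0],[-0.032,-0.165,0.006],0.085],[[0,0,0],[-0.032,-0.165,0.006],0.085],[[0,0,0],[-0.032,-0.165,0.006],0.085],[[0,0,0],[-0.032,-0.165,0.006],0.085],[[0,0,0],[-0.032,-0.165,0.006],0.085],[[0,0,0],[-0.032,-0.165,0.006],0.085]]'; python3 -c "
from h import *
snap('wrist','w1')
goal(473,-148,220,99.6)"
```

```text
t: 2.15
tcp_pos: [472.3, -145.0, 220.3]
ee_rot: [0.265, -3.13, -0.001]
contact_force: [-0.2, -0.4, -0.0]
width: 0.999
finger_force: 0.0
t 2.2 turn [0.001, 0.0, 0.002] shift [-0.0001, -0.0031, 0.0004] j [-0.24, 0.23, 0.52, 1.97, -0.14, 0.98, 2.09]
```

View pics/w1.png

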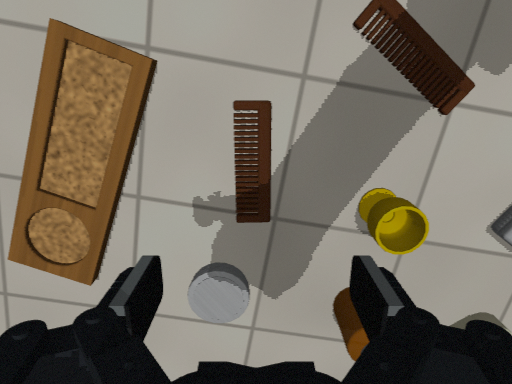

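The wrist view shows the target comb at (252,161). The long tray's corners are (53,20), (156,60), (95,283) and (9,259), with its round well at (58,236). The egg cup rim is at (400,222) and the round tin at (219,293).

Run:
```python
from h import *
w=cv2.imread('pics/w1.png');g=cv2.cvtColor(w,cv2.COLOR_BGR2GRAY);hsv=cv2.cvtColor(w,cv2.COLOR_BGR2HSV)
m=((hsv[...,1]>80)&(g<140)).astype(np.uint8)*255
def rec(box,z):
    x0,y0,x1,y1=box;q=np.zeros_like(m);q[y0:y1,x0:x1]=m[y0:y1,x0:x1];q=cv2.morphologyEx(q,cv2.MORPH_CLOSE,np.ones((7,7)))
    k=max(cv2.findContours(q,0,2)[0],key=cv2.contourArea).reshape(-1,2)
    W=onz('wrist',k,z,'w1')[:,:2].astype(np.float32);r=cv2.minAreaRect(W);print(np.round(r[0],1),np.round(r[1],1),round(r[2],1),cv2.minAreaRect(k)[0])
    return
rec((220,90,290,235),11)
C=onz('wrist',[(53,20),(156,60),(95,283),(9,259)],18,'w1')[:,:2];print(C.round(1),cv2.minAreaRect(C.astype(np.float32)))
print('wells',onz('wrist',[(58,236)],12,'w1'), onz('wrist',[(132,60),(68,41),(39,189),(99,207)],18,'w1').mean(0))
# heights: top+wrist
T=lambda p:np.array([120+(p[0]+.5)/2.66-.5,95+(p[1]+.5)/2.66-.5])
for n,a,b in [('comb',T((528,236)),(252.5,161)),('lwell',T((714,122)),(58,236)),('lc1',T((638,315)),(53,20)),('lc2',T((764,87)),(95,283)),('egg',T((388,209)),(400,222))]:
    x,e=tri([ray('top',a),ray('wrist',b,'w1')]);print(n,x.round(1),np.round(e,1))
```

```text
[ 472.3 -147.7] [128.5  36.8] 10.1 (252.0, 161.5)
[[ 370.  -344.7]
 [ 387.7 -251.9]
 [ 638.3 -303.3]
 [ 623.  -398.7]] ((505.356201171875, -325.3104553222656), (96.54835510253906, 259.977294921875), 78.41217803955078)
wells [[ 588.41307916 -347.55238172   12.        ]] [ 463.23860659 -317.17635965   18.        ]
comb [ 471.8 -148.9    3.1] [2. 2.]
lwell [ 588.1 -347.8   12.2] [0.4 0.4]
lc1 [ 379.1 -198.2  267.8] [8.4 8.4]
lc2 [ 614.4 -337.1   56. ] [46.9 46.9]
egg [494.1  -3.2  58.5] [2.3 2.3]
```

```bash
python3 -c "
from h import *
goal(472.3,-148,24,100)"; python3 -m crank '[[[0,0,0],[0,-0.003,0.06],0.06],[[0,0,0],[0,-0.003,0.12],0.06],[[0,0,0],[0,-0.003,0.16],0.06],[[0,0,0],[0,-0.003,0.18],0.06],[[0,0,0],[0,-0.003,0.196],0.06],[[0,0,0],[0,-0.003,0.196],0.06],[[0,0,0],[0,-0.003,0.196],0.06]]' 30; python3 -c "
from h import *
goal(472.3,-148,24,100)"
```

```text
t 2.2 turn [0.001, 0.0, -0.005] shift [0.0006, -0.0031, 0.1964] j [-0.24, 0.23, 0.52, 1.97, -0.14, 0.98, 2.09]
t: 3.08
tcp_pos: [473.6, -149.3, 25.2]
ee_rot: [-0.263, 3.129, -0.0]
contact_force: [0.4, -0.2, -0.8]
width: 0.699
finger_force: 0.0
t 3.075 turn [-0.0, 0.001, -0.007] shift [0.0011, 0.0015, 0.0012] j [-0.08, 0.55, 0.37, 2.11, -0.37, 0.55, 2.3]
```

Close and lift.

```bash
python3 -m crank '[[[0,0,0],[0.001,0.001,0],0.03],[[0,0,0],[0.001,0.001,0],0.03],[[0,0,0],[0.001,0.001,0],0.03],[[0,0,0],[0.001,0.001,0],0.03],[[0,0,0],[0,0,-0.03],0.03],[[0,0,0],[0,0,-0.07],0.03],[[0,0,0],[0,0,-0.07],0.03]]' 30; python3 -c "
from h import *
goal(465,-319.5,95,78.4)"
```

```text
t: 3.95
tcp_pos: [474.9, -149.8, 97.2]
ee_rot: [-0.262, 3.125, -0.002]
contact_force: [0.4, -0.1, -1.0]
width: 0.43
finger_force: 30.4
t 3.95 turn [-0.0, 0.006, 0.37] shift [0.038, -0.1657, 0.0023] j [-0.16, 0.42, 0.46, 2.08, -0.29, 0.7, 2.23]
```

```bash
python3 -m crank '[[[0,0,0.18],[0.013,-0.055,0],0.03],[[0,0,0.37],[0.026,-0.11,0],0.03],[[0,0,0.37],[0.038,-0.165,0],0.03],[[0,0,0.37],[0.038,-0.165,0],0.03],[[0,0,0.37],[0.038,-0.165,0],0.03],[[0,0,0.37],[0.038,-0.165,0],0.03]]' 30; python3 -c "
from h import *
snap('wrist','w2')
goal(465,-319.5,38,78.4)"
```

```text
t: 4.7
tcp_pos: [463.3, -316.5, 93.9]
ee_rot: [-0.315, -3.125, -0.002]
contact_force: [0.0, 0.2, 0.1]
width: 0.43
finger_force: 30.4
t 4.75 turn [0.001, -0.0, 0.002] shift [-0.0021, -0.0026, 0.0561] j [0.1, 0.54, 0.55, 1.93, -0.39, 0.78, 2.24]
```

View pics/w2.png

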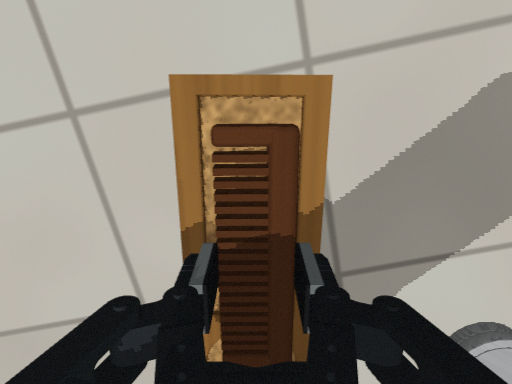

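The wrist view shows the comb held level and square over the long well; its end is at row 125 and the well's end at row 97. It sits about 2.5 mm off laterally, so I'll shift by that and lower it.

```bash
python3 -m crank '[[[0,0,0],[-0.002,-0.003,0.02],0.03],[[0,0,0],[-0.002,-0.003,0.04],0.03],[[0,0,0],[-0.002,-0.003,0.055],0.03],[[0,0,0],[-0.002,-0.003,0.055],0.03],[[0,0,0],[-0.002,-0.003,0.055],0.03]]' 30;  python3 -c "
from h import *
goal(465,-319.5,38,78.4)"
```

```text
t: 5.38
tcp_pos: [464.0, -321.7, 38.9]
ee_rot: [-0.318, -3.125, -0.0]
contact_force: [0.0, -0.8, -0.5]
width: 0.425
finger_force: 36.1
t 5.375 turn [0.0, -0.001, -0.001] shift [-0.0005, 0.0024, 0.0009] j [0.16, 0.62, 0.49, 1.95, -0.45, 0.68, 2.3]
```

```bash
python3 -m crank '[[[0,0,0],[0,0.001,0.001],0.06],[[0,0,0],[0,0.001,0.001],0.06],[[0,0,0],[0,0.001,0.001],0.06],[[0,0,0],[0,0,-0.05],0.06],[[0,0,0],[0,0,-0.11],0.085],[[0,0,0],[0,0,-0.15],0.085],[[0,0,0],[0,0,-0.15],0.085]]' 30;  python3 -c "
from h import *
snap('wrist','w3')
goal(494.5,-3.5,190,90)"
```

```text
t: 6.25
tcp_pos: [465.9, -322.8, 192.8]
ee_rot: [0.317, 3.119, -0.003]
contact_force: [-0.1, 0.2, 0.4]
width: 0.995
finger_force: 0.0
t 6.3 turn [-0.0, 0.003, -0.202] shift [0.0352, 0.3178, 0.0006] j [0.04, 0.42, 0.63, 1.85, -0.3, 0.97, 2.17]
```

View pics/w3.png

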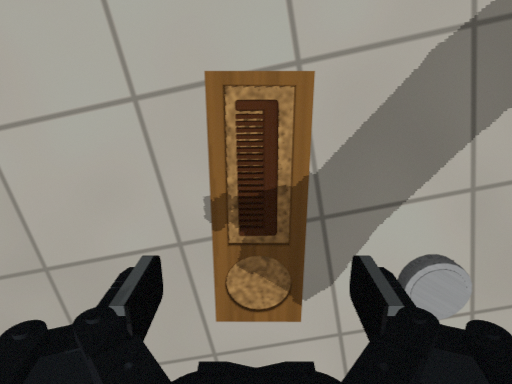

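The comb lies flat in its well. The round well is at (258,283). Next the egg cup.

```bash
python3 -c "
from h import *
print(onz('wrist',[(258,283)],12,'w3'),onz('wrist',[(206,71),(314,71),(300,321),(216,321)],18,'w3').mean(0))"; python3 -m crank '[[[0,0,-0.1],[0.01,0.06,0],0.085],[[0,0,-0.2],[0.02,0.12,0],0.085],[[0,0,-0.2],[0.028,0.18,0],0.085],[[0,0,-0.2],[0.035,0.24,0],0.085],[[0,0,-0.2],[0.035,0.29,0],0.085],[[0,0,-0.2],[0.035,0.318,0],0.085],[[0,0,-0.2],[0.035,0.318,0],0.085],[[0,0,-0.2],[0.035,0.318,0],0.085],[[0,0,-0.2],[0.035,0.318,0],0.085]]' 25;  python3 -c "
from h import *
snap('wrist','w4')
w=cv2.imread('pics/w4.png');h=cv2.cvtColor(w,cv2.COLOR_BGR2HSV)
m=((h[...,0]>18)&(h[...,0]<35)&(h[...,1]>170)).astype(np.uint8)
m[:, :100]=0
k=max(cv2.findContours(m,0,2)[0],key=cv2.contourArea).reshape(-1,2)
print(cv2.boundingRect(k))
goal(494.5,-3.5,54,90)"
```

```text
[[ 587.99710924 -345.15098741   12.        ]] [ 505.14289944 -327.49699493   18.        ]
t: 7.42
tcp_pos: [493.7, -4.5, 189.0]
ee_rot: [-0.008, -3.141, 0.001]
contact_force: [-0.1, -0.7, 0.3]
width: 0.995
finger_force: 0.0
(227, 153, 62, 72)
t 7.475 turn [-0.0, -0.0, -0.005] shift [-0.0008, 0.0009, 0.1352] j [-0.51, 0.27, 0.51, 2.01, -0.17, 0.91, 1.65]
```

View pics/w4.png

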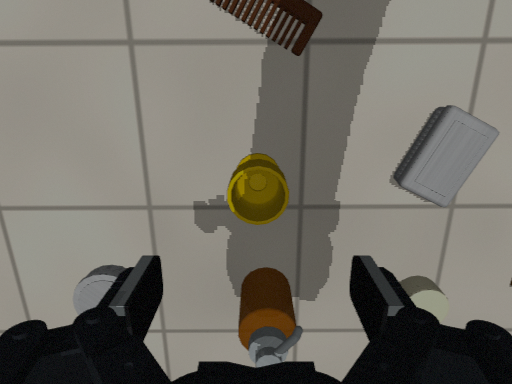

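The wrist view shows the egg cup rim at (258,195). The pump head is at (268,345) with its spout tip at (300,331), and the tin's top face has corners (450,107), (498,131), (446,205) and (405,185).

```bash
python3 -c "
from h import *
print('egg',onz('wrist',[(258,195)],66,'w4'), onz('wrist',[(228,195),(288,195)],66,'w4'))
print('egg tri',tri([ray('wrist',(258,195),'w4'),ray('wrist',(400,222),'w1')]))
W=onz('wrist',[(450,107),(498,131),(446,205),(405,185)],30,'w4')[:,:2];print('tin',W.mean(0),cv2.minAreaRect(W.astype(np.float32)))
a,b=onz('wrist',[(268,345),(300,331)],101,'w4')[:,:2];print('pump',a,b,np.degrees(np.arctan2(*(b-a)[::-1])),np.linalg.norm(b-a))
T=lambda p:np.array([120+(p[0]+.5)/2.66-.5,95+(p[1]+.5)/2.66-.5])
for n,p,q in [('tin',(450,157),(224,237)),('head',(268,345),(377,66))]: print(n,tri([ray('wrist',p,'w4'),ray('top',T(q))]))
goal(494.5,-3.5,54,90)"
```

```text
egg [[496.46315966  -2.15173003  66.        ]] [[496.36140024 -25.95856215  66.        ]
 [496.56491023  21.65303156  66.        ]]
egg tri (array([495.43524113,  -2.06826451,  58.23837403]), [np.float64(3.476493867353096), np.float64(3.476493867353072)])
tin [475.67374364 165.57081296] ((475.8961486816406, 165.380615234375), (48.86638641357422, 74.63322448730469), 65.75574493408203)
pump [611.83627982   5.404985  ] [598.16609284  30.58194884] 118.50037078367691 28.648796139909322
tin (array([474.07705489, 161.80545946,  37.04874677]), [np.float64(1.2956320063869982), np.float64(1.2956320063869855)])
head (array([637.86258695,   5.02058363,  73.50999061]), [np.float64(1.5287997575364172), np.float64(1.528799757536426)])
t 7.475 turn [-0.0, -0.0, -0.005] shift [-0.0008, 0.0009, 0.1352] j [-0.51, 0.27, 0.51, 2.01, -0.17, 0.91, 1.65]
```

```bash
python3 -m crank '[[[0,0,0],[-0.002,0.002,0.05],0.08],[[0,0,0],[-0.002,0.002,0.09],0.08],[[0,0,0],[-0.002,0.002,0.12],0.08],[[0,0,0],[-0.002,0.002,0.134],0.08],[[0,0,0],[-0.002,0.002,0.134],0.08],[[0,0,0],[-0.002,0.002,0.134],0.08],[[0,0,0],[-0.002,0.002,0.134],0.045],[[0,0,0],[-0.002,0.002,0.134],0.045],[[0,0,0],[-0.002,0.002,0.134],0.045],[[0,0,0],[-0.002,0.002,0.134],0.045]]' 25;  python3 -c "
from h import *
goal(495.5,-2.5,115,90)"
```

```text
t: 8.72
tcp_pos: [497.0, -1.1, 56.4]
ee_rot: [0.004, 3.14, 0.001]
contact_force: [-0.6, -0.5, 6.1]
width: 0.549
finger_force: 24.7
t 8.725 turn [0.001, 0.002, -0.003] shift [0.0014, -0.0014, -0.0586] j [-0.42, 0.49, 0.41, 2.1, -0.33, 0.61, 1.79]
```

```bash
python3 -m crank '[[[0,0,0],[0,0,-0.03],0.045],[[0,0,0],[0,0,-0.07],0.045],[[0,0,0],[0,0,-0.07],0.045],[[0,0,0],[0,0,-0.07],0.045]]' 25;  python3 -c "
from h import *
goal(587.5,-345,125,75)"
```

```text
t: 9.22
tcp_pos: [495.9, -0.8, 125.2]
ee_rot: [0.004, 3.141, 0.001]
contact_force: [0.8, -0.4, -0.3]
width: 0.549
finger_force: 25.9
t 9.225 turn [0.0, 0.0, 0.259] shift [-0.0925, -0.3439, 0.0001] j [-0.48, 0.37, 0.48, 2.06, -0.25, 0.76, 1.72]
```

```bash
python3 -m crank '[[[0,0,0.08],[-0.012,-0.045,0],0.045],[[0,0,0.16],[-0.025,-0.095,0],0.045],[[0,0,0.26],[-0.04,-0.15,0],0.045],[[0,0,0.26],[-0.055,-0.205,0],0.045],[[0,0,0.26],[-0.07,-0.26,0],0.045],[[0,0,0.26],[-0.083,-0.31,0],0.045],[[0,0,0.26],[-0.092,-0.343,0],0.045],[[0,0,0.26],[-0.092,-0.343,0],0.045],[[0,0,0.26],[-0.092,-0.343,0],0.045],[[0,0,0.26],[-0.092,-0.343,0],0.045]]' 25;  python3 -c "
from h import *
snap('wrist','w5');snap('top','t5')
a=cv2.imread('pics/w5.png')[100:,100:440];b=cv2.resize(cv2.imread('pics/t5.png')[95:237,330:470],(280,284),interpolation=2)
cv2.imwrite('pics/c5.png',np.hstack([a,b]))
goal(587.5,-345,70,75)"
```

```text
t: 10.48
tcp_pos: [587.2, -342.6, 124.7]
ee_rot: [-0.409, -3.114, -0.002]
contact_force: [0.7, 0.5, -0.7]
width: 0.55
finger_force: 26.0
t 10.575 turn [0.001, -0.0, 0.001] shift [-0.0006, -0.002, 0.0553] j [0.11, 0.67, 0.53, 1.6, -0.39, 0.98, 2.08]
```

View pics/c5.png

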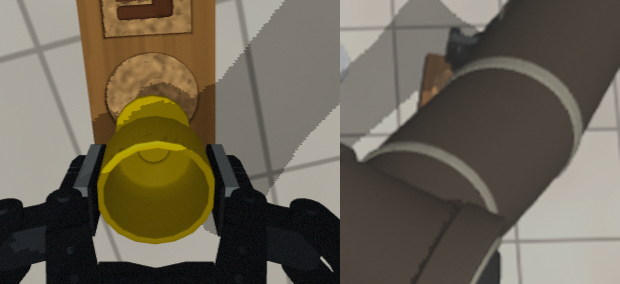

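The cup is held upright above the round well, whose centre is at about (252,190) in the full frame. Lowering it.

```bash
python3 -m crank '[[[0,0,0],[-0.001,-0.002,0.025],0.045],[[0,0,0],[-0.001,-0.002,0.042],0.045],[[0,0,0],[-0.001,-0.002,0.05],0.045],[[0,0,0],[-0.001,-0.002,0.053],0.045],[[0,0,0],[-0.001,-0.002,0.055],0.045],[[0,0,0],[-0.001,-0.002,0.055],0.045]]' 25;  python3 -c "
from h import *
goal(587.5,-345,68,75)"
```

```text
t: 11.32
tcp_pos: [587.8, -346.8, 70.8]
ee_rot: [0.412, 3.114, -0.0]
contact_force: [-0.6, 0.9, 0.2]
width: 0.554
finger_force: 26.0
t 11.325 turn [-0.0, 0.001, -0.001] shift [0.0007, 0.0016, 0.0028] j [0.14, 0.74, 0.5, 1.62, -0.43, 0.89, 2.11]
```

```bash
python3 -m crank '[[[0,0,0],[0,0.001,0.001],0.045],[[0,0,0],[0,0.001,0.002],0.045],[[0,0,0],[0,0.001,0.002],0.045],[[0,0,0],[0,0.001,0.002],0.045]]' 25;python3 -m crank '[[[0,0,0],[0,0,0.001],0.045],[[0,0,0],[0,0,0.001],0.045],[[0,0,0],[0,0,0.001],0.045]]' 25
```

```text
t: 11.82
tcp_pos: [588.1, -345.6, 68.6]
ee_rot: [0.411, 3.114, 0.0]
contact_force: [-0.0, 0.4, 2.3]
width: 0.556
finger_force: 26.1
t: 12.2
tcp_pos: [588.5, -345.9, 68.5]
ee_rot: [0.411, 3.113, -0.0]
contact_force: [-0.9, 1.2, 7.9]
width: 0.553
finger_force: 26.4
```

Touched down, so I release and lift straight up.

```bash
python3 -m crank '[[[0,0,0],[0,0,-0.001],0.055],[[0,0,0],[0,0,-0.001],0.07],[[0,0,0],[0,0,-0.001],0.08],[[0,0,0],[0,0,-0.001],0.08],[[0,0,0],[0,0,-0.03],0.08],[[0,0,0],[0,0,-0.08],0.08],[[0,0,0],[0,0,-0.13],0.085],[[0,0,0],[0,0,-0.13],0.085]]' 25;  python3 -c "
from h import *
snap('wrist','w6')
goal(476,163.5,200,65)"
```

```text
t: 13.2
tcp_pos: [589.6, -347.4, 202.2]
ee_rot: [0.411, 3.107, -0.004]
contact_force: [-0.1, -1.1, -0.2]
width: 0.991
finger_force: 0.0
t 13.25 turn [-0.0, 0.004, 0.173] shift [0.2412, 0.463, -0.0016] j [0.09, 0.6, 0.57, 1.53, -0.35, 1.11, 2.05]
```

View pics/w6.png

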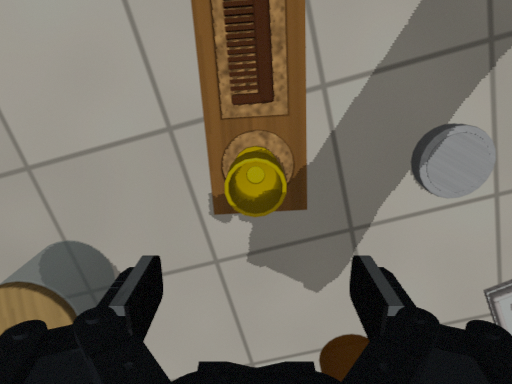

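The cup stands upright in the round well at (257,180). Next the tin.

```bash
python3 -m crank '[[[0,0,0.17],[0.241,0.463,0],0.085],[[0,0,0.17],[0.241,0.463,0],0.085],[[0,0,0.17],[0.241,0.463,0],0.085],[[0,0,0.17],[0.241,0.463,0],0.085],[[0,0,0.17],[0.241,0.463,0],0.085],[[0,0,0.17],[0.241,0.463,0],0.085],[[0,0,0.17],[0.241,0.463,0],0.085],[[0,0,0.17],[0.241,0.463,0],0.085],[[0,0,0.17],[0.241,0.463,0],0.085],[[0,0,0.17],[0.241,0.463,0],0.085]]' 25;  python3 -m crank '[[[0,0,0],[0,0,0],0.085],[[0,0,0],[0,0,0],0.085],[[0,0,0],[0,0,0],0.085]]' ; python3 -c "
from h import *
snap('wrist','w7')
goal(476,163.5,200,65)"
```

```text
t: 14.5
tcp_pos: [474.1, 165.9, 196.2]
ee_rot: [-0.668, -3.068, 0.002]
contact_force: [0.5, -0.2, -1.0]
width: 0.994
finger_force: 0.0
t: 14.88
tcp_pos: [475.7, 163.0, 197.4]
ee_rot: [0.678, 3.068, -0.0]
contact_force: [0.4, -1.1, 0.6]
width: 0.998
finger_force: 0.0
t 14.925 turn [-0.0, 0.0, 0.002] shift [-0.0002, 0.0004, -0.0026] j [-0.89, 0.28, 0.57, 1.98, -0.19, 0.93, 0.9]
```

View pics/w7.png

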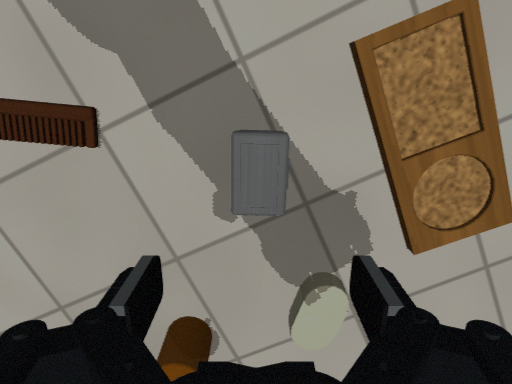

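The wrist view shows the tin square to the gripper, with its top face spanning about (232–288, 131–215). The short tray's round well is at (452,192), and its rectangular well has corners (373,50), (463,13), (481,131) and (403,158).

```bash
python3 -c "
from h import *
W=onz('wrist',[(233,133),(288,133),(285,215),(232,214)],30,'w7');print(W.round(1),W.mean(0),cv2.minAreaRect(W[:,:2].astype(np.float32)))
print('tri',tri([ray('wrist',(259.5,173),'w7'),ray('wrist',(450,157),'w4')]))
print('round',onz('wrist',[(452,192)],12,'w7'),'rect',onz('wrist',[(373,50),(463,13),(481,131),(403,158)],18,'w7').round(1),onz('wrist',[(373,50),(463,13),(481,131),(403,158)],18,'w7').mean(0))
T=lambda p:np.array([120+(p[0]+.5)/2.66-.5,95+(p[1]+.5)/2.66-.5])
print(tri([ray('wrist',(452,192),'w7'),ray('top',T((67,148)))]))
goal(476,163.5,26,65)"
```

```text
[[431.2 161.9  30. ]
 [451.6 205.8  30. ]
 [522.  172.6  30. ]
 [499.8 127.2  30. ]] [476.1692422  166.87407959  30.        ] ((476.0354309082031, 166.33433532714844), (50.60270690917969, 77.86658477783203), 64.77313995361328)
tri (array([474.74284117, 167.56857706,  27.25224337]), [np.float64(0.05395351509380449), np.float64(0.05395351509361966)])
round [[576.48277667 330.8291172   12.        ]] rect [[419.5 299.2  18. ]
 [423.9 375.2  18. ]
 [526.3 367.   18. ]
 [520.6 294.9  18. ]] [472.5790013  334.09125619  18.        ]
(array([575.24752009, 327.95978221,  15.13991114]), [np.float64(1.588126318147831), np.float64(1.5881263181478722)])
t 14.925 turn [-0.0, 0.0, 0.002] shift [-0.0002, 0.0004, 0.1714] j [-0.89, 0.28, 0.57, 1.98, -0.19, 0.93, 0.9]
```

```bash
python3 -m crank '[[[0,0,0],[0.001,0.002,0.06],0.08],[[0,0,0],[0.001,0.002,0.11],0.08],[[0,0,0],[0.001,0.002,0.15],0.08],[[0,0,0],[0.001,0.002,0.168],0.08],[[0,0,0],[0.001,0.002,0.168],0.08],[[0,0,0],[0.001,0.002,0.168],0.08],[[0,0,0],[0.001,0.002,0.168],0.045],[[0,0,0],[0.001,0.002,0.168],0.045],[[0,0,0],[0.001,0.002,0.168],0.045],[[0,0,0],[0.001,0.002,0.168],0.045]]' 35; python3 -m crank '[[[0,0,0],[0,0,-0.03],0.045],[[0,0,0],[0,0,-0.07],0.045],[[0,0,0],[0,0,-0.07],0.045],[[0,0,0],[0,0,-0.07],0.045]]' 35;  python3 -c "
from h import *
goal(473,332,98,86.5)"
```

```text
t: 16.18
tcp_pos: [476.0, 166.8, 30.6]
ee_rot: [0.674, 3.067, 0.003]
contact_force: [-0.6, -0.8, 7.7]
width: 0.601
finger_force: 35.3
t: 16.68
tcp_pos: [475.0, 166.6, 99.4]
ee_rot: [-0.674, -3.069, -0.001]
contact_force: [0.5, 0.0, -1.2]
width: 0.599
finger_force: 38.1
t 16.675 turn [0.001, -0.0, -0.371] shift [0.0711, 0.1493, 0.0015] j [-0.83, 0.43, 0.51, 2.06, -0.32, 0.72, 1.01]
```

```bash
python3 -m crank '[[[0,0,-0.12],[0.024,0.05,0],0.045],[[0,0,-0.25],[0.048,0.1,0],0.045],[[0,0,-0.37],[0.071,0.149,0],0.045],[[0,0,-0.37],[0.071,0.149,0],0.045],[[0,0,-0.37],[0.071,0.149,0],0.045],[[0,0,-0.37],[0.071,0.149,0],0.045]]' 35;  python3 -c "
from h import *
snap('wrist','w8')
goal(473,332,44,86.5)"
```

```text
t: 17.42
tcp_pos: [473.5, 329.4, 98.9]
ee_rot: [-0.103, -3.139, 0.002]
contact_force: [0.6, -0.7, -0.4]
width: 0.602
finger_force: 38.1
t 17.475 turn [-0.001, -0.0, -0.004] shift [0.0008, 0.0024, 0.0551] j [-0.98, 0.52, 0.39, 1.88, -0.27, 0.79, 1.06]
```

View pics/w8.png

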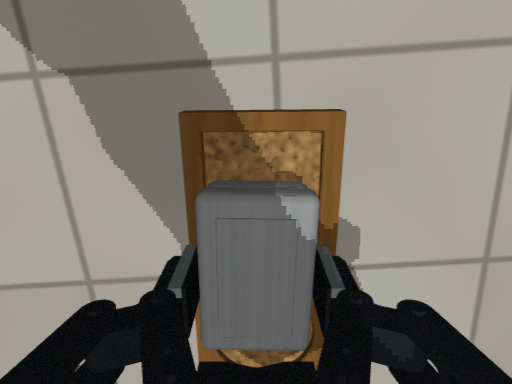

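The tin is held level; the well's near edge is centred at (264,131), slightly right of the tin at 258. I check the offset.

```bash
python3 -c "
from h import *
p=onz('wrist',[(204,131),(325,131),(182,112),(346,110)],18,'w8');print(p.round(1));e=(p[0]+p[1])/2;print(e, e+np.array([52,-52*np.tan(np.radians(3.3)),0]))"
python3 -m crank '[[[0,0,0],[0.001,0.003,0.02],0.045],[[0,0,0],[0.001,0.003,0.04],0.045],[[0,0,0],[0.001,0.003,0.05],0.045],[[0,0,0],[0.001,0.003,0.05],0.045],[[0,0,0],[0.001,0.003,0.05],0.045],[[0,0,0],[0.001,0.003,0.05],0.045]]' 35;  python3 -c "
from h import *
goal(473,332,43,86.5)"
```

```text
[[418.2 301.4  18. ]
 [423.  376.1  18. ]
 [405.9 289.4  18. ]
 [411.2 388.8  18. ]]
[420.58139557 338.75757411  18.        ] [472.58139557 335.75927298  18.        ]
t: 18.23
tcp_pos: [472.9, 334.7, 50.0]
ee_rot: [0.099, 3.139, 0.001]
contact_force: [-0.2, 0.4, -0.6]
width: 0.598
finger_force: 38.1
t 18.225 turn [0.001, 0.001, -0.002] shift [-0.0002, -0.0027, 0.007] j [-0.96, 0.6, 0.35, 1.9, -0.31, 0.7, 1.08]
```

```bash
python3 -m crank '[[[0,0,0],[0,0,0.003],0.045],[[0,0,0],[0,0,0.006],0.045],[[0,0,0],[0,0,0.006],0.045],[[0,0,0],[0,0,0.006],0.045]]' 35; python3 -m crank '[[[0,0,0],[0,0,0.001],0.06],[[0,0,0],[0,0,0],0.075],[[0,0,0],[0,0,0],0.08],[[0,0,0],[0,0,0],0.08],[[0,0,0],[0,0,-0.03],0.08],[[0,0,0],[0,0,-0.09],0.08],[[0,0,0],[0,0,-0.14],0.085],[[0,0,0],[0,0,-0.16],0.085],[[0,0,0],[0,0,-0.16],0.085]]' 35; python3 -c "
from h import *
snap('wrist','w9')
goal(540,10,230,55)"
```

```text
t: 18.73
tcp_pos: [472.6, 334.4, 43.4]
ee_rot: [-0.099, -3.14, 0.0]
contact_force: [0.3, 0.2, -0.5]
width: 0.597
finger_force: 38.1
t: 19.85
tcp_pos: [473.3, 334.9, 205.1]
ee_rot: [0.098, 3.138, 0.004]
contact_force: [-0.3, 0.3, -1.2]
width: 0.993
finger_force: 0.0
t 19.9 turn [0.001, 0.0, 0.548] shift [-0.0877, -0.3197, -0.0267] j [-1.04, 0.4, 0.45, 1.79, -0.2, 1.0, 0.99]
```

View pics/w9.png

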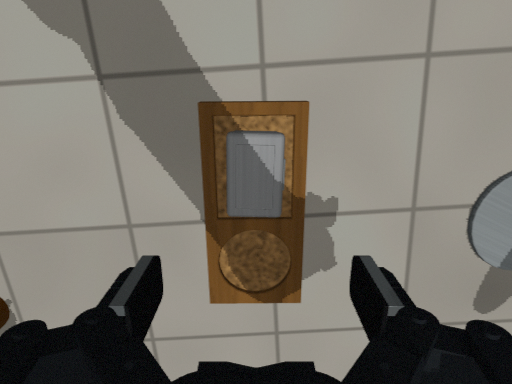

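The tin is in its well; its top spans rows 132–217, against 115–218 for the well's edges. I check its clearance, and the round well at (255,261).

```bash
python3 -c "
from h import *
print(onz('wrist',[(257,132),(255,217),(228,175),(285,175)],42,'w9').round(1));print(onz('wrist',[(255,115),(254,218),(214,175),(293,175)],18,'w9').round(1), onz('wrist',[(255,261)],12,'w9').round(1))"
```

```text
[[432.6 339.6  42. ]
 [512.  332.8  42. ]
 [469.5 311.1  42. ]
 [472.8 362.5  42. ]]
[[420.4 338.6  18. ]
 [523.1 331.1  18. ]
 [475.2 294.9  18. ]
 [480.1 372.1  18. ]] [[576.5 328.8  12. ]]
```

The tin is centred (432–512 inside 420–523). Now the pump bottle.

```bash
python3 -c "
from h import *
goal(622,4,250,53)"
```

```text
t 19.9 turn [0.001, 0.0, 0.583] shift [-0.1699, -0.3205, -0.0467] j [-1.04, 0.4, 0.45, 1.79, -0.2, 1.0, 0.99]
```

```bash
python3 -m crank '[[[0,0,0.583],[-0.17,-0.32,-0.046],0.085],[[0,0,0.583],[-0.17,-0.32,-0.046],0.085],[[0,0,0.583],[-0.17,-0.32,-0.046],0.085],[[0,0,0.583],[-0.17,-0.32,-0.046],0.085],[[0,0,0.583],[-0.17,-0.32,-0.046],0.085],[[0,0,0.583],[-0.17,-0.32,-0.046],0.085],[[0,0,0.583],[-0.17,-0.32,-0.046],0.085],[[0,0,0.583],[-0.17,-0.32,-0.046],0.085],[[0,0,0.583],[-0.17,-0.32,-0.046],0.085]]' 35; python3 -c "
from h import *
snap('wrist','w10')
goal(622,4,250,53)"
```

```text
t: 21.02
tcp_pos: [621.5, 6.2, 248.3]
ee_rot: [-0.993, -2.979, 0.0]
contact_force: [-0.3, 0.4, -0.9]
width: 0.997
finger_force: 0.0
t 21.075 turn [-0.0, -0.001, 0.002] shift [-0.0016, -0.0016, -0.0014] j [-0.55, 0.46, 0.66, 1.64, -0.31, 1.15, 1.11]
```

View pics/w10.png

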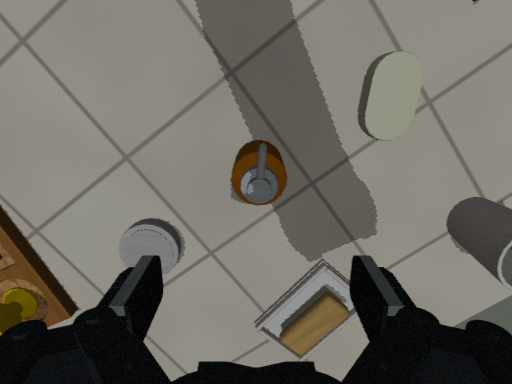

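The pump is seen from above: head at (262,188), spout tip at (263,148) pointing straight up along tool x, glass spanning columns 232–287 with its lower edge at row 206.

```bash
python3 -c "
from h import *
T=lambda p:np.array([120+(p[0]+.5)/2.66-.5,95+(p[1]+.5)/2.66-.5])
S=lambda p:np.array([140+(p[0]+.5)/2.5-.5,110+(p[1]+.5)/2.5-.5])
a,b=onz('wrist',[(262,188),(263,148)],103,'w10')[:,:2];print(a,b,np.linalg.norm(b-a),np.degrees(np.arctan2(*(b-a)[::-1])))
print(tri([ray('wrist',(262,188),'w10'),ray('top',T((377,66)))]),tri([ray('wrist',(262,188),'w10'),ray('side',S((122,148)))]))
p=onz('wrist',[(232,178),(287,178),(260,206)],70,'w10');print(p, np.linalg.norm(p[1]-p[0]))
c=p[2]-27*np.array([np.cos(np.radians(143-180)),np.sin(np.radians(143-180)),0]);print('c',c)
goal(622,4,68,53)"
```

```text
[627.68844714   8.4913984 ] [600.34027234  29.76076705] 34.64547166889697 142.126888269644
(array([635.41248035,   3.84058656,  78.19308723]), [np.float64(1.1622638376390293), np.float64(1.1622638376390046)]) (array([628.5009507 ,   7.48584125,  97.50233038]), [np.float64(0.62330839923384), np.float64(0.6233083992338088)])
[[611.20029631 -14.22536405  70.        ]
 [642.66606855  27.78593206  70.        ]
 [650.1241533   -9.8569867   70.        ]] 52.488511344247044
c [628.56099453   6.39201892  70.        ]
t 21.075 turn [-0.0, -0.001, 0.002] shift [-0.0018, -0.0015, 0.1806] j [-0.55, 0.46, 0.66, 1.64, -0.31, 1.15, 1.11]
```

```bash
python3 -c "
from h import *
goal(628.3,6.5,68,53)"
```

```text
t 21.075 turn [-0.0, -0.001, 0.002] shift [-0.0054, 0.0043, 0.1806] j [-0.55, 0.46, 0.66, 1.64, -0.31, 1.15, 1.11]
```

```bash
python3 -m crank '[[[0,0,0],[-0.005,0.004,0.05],0.085],[[0,0,0],[-0.005,0.004,0.1],0.085],[[0,0,0],[-0.005,0.004,0.1],0.085],[[0,0,0],[-0.005,0.004,0.1],0.085]]' 40; python3 -c "
from h import *
goal(628.3,6.5,68,53)"
```

```text
t: 21.58
tcp_pos: [629.4, 4.9, 151.0]
ee_rot: [0.995, 2.978, 0.001]
contact_force: [0.6, -1.2, 0.6]
width: 0.995
finger_force: 0.0
t 21.575 turn [0.001, 0.001, 0.001] shift [0.0019, 0.0006, 0.083] j [-0.51, 0.57, 0.61, 1.72, -0.38, 0.97, 1.17]
```

```bash
python3 -m crank '[[[0,0,0],[0.001,0,0.03],0.085],[[0,0,0],[0.001,0,0.06],0.085],[[0,0,0],[0.001,0,0.082],0.085],[[0,0,0],[0.001,0,0.082],0.085],[[0,0,0],[0.001,0,0.082],0.085],[[0,0,0],[0.001,0,0.082],0.05],[[0,0,0],[0.001,0,0.082],0.05],[[0,0,0],[0.001,0,0.082],0.05],[[0,0,0],[0.001,0,0.082],0.05]]' 45; python3 -m crank '[[[0,0,0],[0,0,-0.02],0.05],[[0,0,0],[0,0,-0.05],0.05],[[0,0,0],[0,0,-0.05],0.05],[[0,0,0],[0,0,-0.05],0.05]]' 45;python3 -c "
from h import *
snap('wrist','w11')
goal(576.3,328.5,118,53)"
```

```text
t: 22.7
tcp_pos: [628.4, 5.1, 68.8]
ee_rot: [0.997, 2.978, 0.002]
contact_force: [-2.5, -0.8, 7.3]
width: 0.608
finger_force: 46.2
t: 23.2
tcp_pos: [627.4, 5.4, 117.3]
ee_rot: [-0.996, -2.979, -0.0]
contact_force: [0.4, 0.1, -2.2]
width: 0.61
finger_force: 48.1
t 23.25 turn [-0.001, -0.001, 0.0] shift [0.235, 0.2275, -0.0011] j [-0.49, 0.61, 0.58, 1.75, -0.41, 0.91, 1.19]
```

View pics/w11.png

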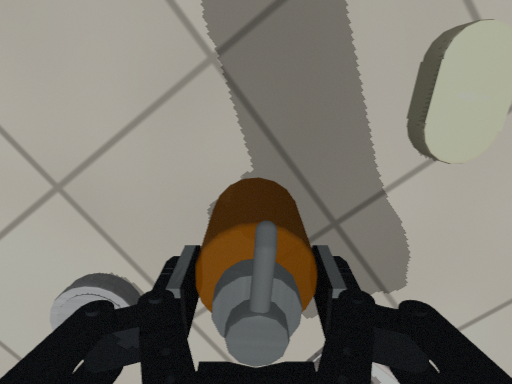

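The bottle is gripped squarely and upright, with the spout clear at (265,230). Moving it to the short tray.

```bash
python3 -m crank '[[[0,0,0],[0.02,0.02,-0.01],0.05],[[0,0,0],[0.055,0.053,-0.02],0.05],[[0,0,0],[0.09,0.087,-0.02],0.05],[[0,0,0],[0.125,0.121,-0.02],0.05],[[0,0,0],[0.16,0.155,-0.02],0.05],[[0,0,0],[0.195,0.189,-0.02],0.05],[[0,0,0],[0.22,0.213,-0.02],0.05],[[0,0,0],[0.235,0.227,-0.02],0.05],[[0,0,0],[0.235,0.227,-0.02],0.05],[[0,0,0],[0.235,0.227,-0.02],0.05]]' 45; python3 -c "
from h import *
snap('wrist','w12')
goal(576.3,328.5,82,53)"
```

```text
t: 24.5
tcp_pos: [577.4, 325.4, 137.2]
ee_rot: [1.0, 2.977, -0.002]
contact_force: [0.1, 0.0, -1.7]
width: 0.61
finger_force: 48.1
t 24.55 turn [-0.001, 0.001, -0.003] shift [0.003, 0.0019, 0.0554] j [-0.98, 0.64, 0.59, 1.64, -0.41, 0.99, 0.67]
```

View pics/w12.png

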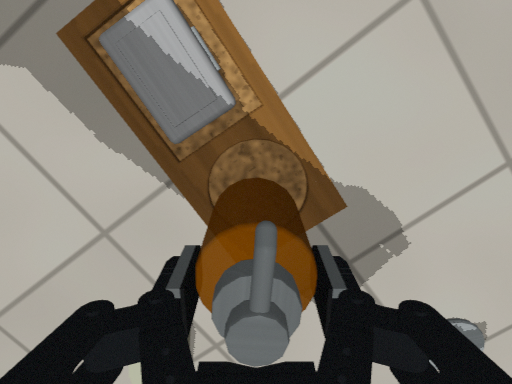

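The round well spans columns 208–308, its centre in line with the bottle. Lowering.

```bash
python3 -c "
from h import *
p=onz('wrist',[(258,139),(208,188),(308,188)],18,'w12');print(p.round(1));print(p[0]-39*np.array([-.799,.602,0]))"
python3 -m crank '[[[0,0,0],[0.003,0.002,0.02],0.05],[[0,0,0],[0.003,0.002,0.038],0.05],[[0,0,0],[0.003,0.002,0.048],0.05],[[0,0,0],[0.003,0.002,0.052],0.05],[[0,0,0],[0.003,0.002,0.052],0.05],[[0,0,0],[0.003,0.002,0.052],0.05]]' 45; python3 -c "
from h import *
goal(576.3,328.5,81,53)"
```

```text
[[544.6 352.3  18. ]
 [551.6 298.5  18. ]
 [598.4 360.4  18. ]]
[575.80451795 328.86236067  18.        ]
t: 25.3
tcp_pos: [575.9, 331.4, 85.9]
ee_rot: [0.997, 2.979, 0.001]
contact_force: [0.3, 0.2, -1.5]
width: 0.608
finger_force: 48.1
t 25.3 turn [0.001, 0.0, -0.0] shift [-0.002, -0.0021, 0.0049] j [-0.96, 0.7, 0.55, 1.67, -0.45, 0.9, 0.69]
```

```bash
python3 -m crank '[[[0,0,0],[-0.001,-0.001,0.002],0.05],[[0,0,0],[-0.001,-0.001,0.003],0.05],[[0,0,0],[-0.001,-0.001,0.004],0.05],[[0,0,0],[-0.001,-0.001,0.004],0.05],[[0,0,0],[-0.001,-0.001,0.004],0.05]]' 45;python3 -m crank '[[[0,0,0],[0,0,0.001],0.05],[[0,0,0],[0,0,0.001],0.05],[[0,0,0],[0,0,0.001],0.05]]' 45
```

```text
t: 25.92
tcp_pos: [575.7, 329.9, 81.4]
ee_rot: [0.997, 2.979, 0.0]
contact_force: [-0.7, -0.4, -1.8]
width: 0.612
finger_force: 48.1
t: 26.3
tcp_pos: [575.9, 329.9, 80.9]
ee_rot: [0.997, 2.979, 0.001]
contact_force: [-2.0, -1.5, 5.8]
width: 0.611
finger_force: 48.8
```

Contact made. I open slowly, then go straight up.

```bash
python3 -m crank '[[[0,0,0],[0,0,-0.001],0.056],[[0,0,0],[0,0,-0.001],0.065],[[0,0,0],[0,0,-0.001],0.085],[[0,0,0],[0,0,-0.001],0.085],[[0,0,0],[0,0,-0.001],0.085],[[0,0,0],[0,0,-0.03],0.085],[[0,0,0],[0,0,-0.08],0.085],[[0,0,0],[0,0,-0.14],0.085],[[0,0,0],[0,0,-0.17],0.085],[[0,0,0],[0,0,-0.17],0.085]]' 45; python3 -c "
from h import *
goal(500,0,260,80)"
```

```text
t: 27.55
tcp_pos: [577.0, 330.2, 253.5]
ee_rot: [0.996, 2.976, 0.007]
contact_force: [0.1, 0.6, -0.6]
width: 0.997
finger_force: 0.0
t 27.55 turn [0.005, 0.003, -0.471] shift [-0.1373, -0.31, -0.0079] j [-1.02, 0.53, 0.65, 1.52, -0.34, 1.19, 0.61]
```

I've gone over the 14-picture limit (16 viewed), so I make the last check in numbers, without viewing any more.

```bash
python3 -c "
from h import *
snap('wrist','w13');snap('side','s13')
w=cv2.imread('pics/w13.png');h=cv2.cvtColor(w,cv2.COLOR_BGR2HSV)
u=cv2.imread('pics/w10.png');hu=cv2.cvtColor(u,cv2.COLOR_BGR2HSV);print('amber ref',hu[195,240],hu[150,240])
for n,hh,f in [('before',hu,'w10'),('after',h,'w13')]:
    m=((hh[...,1]<60)&(hh[...,1]>15)&(hh[...,0]>90)&(hh[...,0]<130)).astype(np.uint8);m[:140]=0;m[215:]=0;m[:,:230]=0;m[:,290:]=0
    k=cv2.boundingRect(m);print(n,'steel',k)
    a=((hh[...,0]<16)&(hh[...,1]>205)).astype(np.uint8);a[:130]=0;a[225:]=0;a[:,:215]=0;a[:,300:]=0
    print('amber',cv2.boundingRect(a),a.sum())
o=np.array([575.8,329.5]);d=np.array([-.799,.602])
print('expected head, tip',proj('wrist',[[*o,115],[*(o+40*d),113]],'w13').round(0),'foot/shoulder',proj('wrist',[[*o,82]],'w13').round(0))
print('side expected',proj('side',[[*o,12],[*o,82],[*o,118]]).round(0))
s=cv2.imread('pics/s13.png');hs=cv2.cvtColor(s,cv2.COLOR_BGR2HSV)
p=proj('side',[[*o,47]])[0].astype(int);print(hs[p[1],p[0]])
m=((hs[...,0]<14)&(hs[...,1]>130)).astype(np.uint8);m[:,:p[0]-40]=0;m[:,p[0]+40:]=0;m[:p[1]-45]=0;m[p[1]+30:]=0
print([int(((m[r]>0).nonzero()[0]).mean()) if m[r].any() else -1 for r in range(p[1]-40,p[1]+25,5)])
"
```

```text
amber ref [ 15 243  83] [ 14 208  54]
before steel (242, 145, 35, 57)
amber (232, 140, 54, 65) 505
after steel (235, 140, 37, 58)
amber (225, 134, 63, 66) 692
expected head, tip [[253. 185.]
 [253. 137.]] foot/shoulder [[253. 175.]]
side expected [[181. 304.]
 [177. 280.]
 [175. 267.]]
[ 12 158  63]
[-1, -1, -1, -1, -1, 189, 167, 177, 175, 177, 180, 179, 180]
```

```bash
python3 -c "
from rig import arm
print(arm.finish_job())"
```

```text
the job is handed in; nothing more can be done
None
```

Job handed in at about 28 s: comb and egg cup are in the long tray, travel tin and pump bottle in the short tray, all upright and flat by wrist-camera checks (the bottle's by colour mask only, as I had by then viewed 16 pictures, over the limit of 14), and the round tin and soap were not touched.

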